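# Close the double-lidded coffee tin on the sliding tray

### The arm

A 6-joint arm with a two-finger parallel gripper is mounted at the origin on a cart in front of the work surface, level with it; the furniture and walls round the work are solid. World frame = base frame: x ahead of the robot, y to its left, z up, the work surface at z = 0. Lengths are in m, angles in rad, forces in N, time in s.
With the tool pointing down it reaches from about 0.25 to 0.725 m from the base axis. Payload 4 kg.
Tool frame: the origin (TCP) lies midway between the tips of the shut fingers; the grasp point (between the pads) lies 19 mm behind it; z points along the fingers, y is the line along which they close (so a half turn about z gives the same grasp; the last joint's range is limited). The gripper opens to 85 mm and grips with 20 to 120 N. Pads are 22 mm wide; open, the fingers measure 114 mm over their backs; the gripper's body (76 mm by 85 mm) begins 54 mm behind the grasp point. The pads swing forward as they close: fully open they stand 13 mm farther back than shut.
Start: joints at [1.165, 0.241, 0.005, 1.335, 0, 1.571], TCP at [0.197, 0.459, 0.231] pointing down, gripper open.
Joint ranges: [-2.72, 2.72], [-1.05, 1.87], [-1.09, 1.28], [-1.99, 2.15], [-1.42, 1.44], [-3.14, 3.14]. Speed limits (rad/s): [2.79, 2.79, 3.14, 3.14, 3.14, 3.14].

### API

Orientations are given as a unit quaternion [x, y, z, w].
In Python, from workcell import bot, camera, job_done gives the robot as it stands.
- The arm moves only by the tool carry_out, never from a script. Its argument "plan" is a list of rows, each an object of numbers: "dx", "dy", "dz": the shift along the tool's x, y, z in mm; "twist": the turn about the tool's z in degrees; "fingers": the closure, from -1 (fully open) to 1 (shut). In form: [{"dx": .., "dy": .., "dz": .., "twist": .., "fingers": ..}, ...]. A call has exactly 5 rows; each row is the pose to reach, as a shift and turn from the pose commanded when the call began, along the tool's axes at that moment; what a row does not reach only later rows make up. A row lasts 1/12 s, in which the tool goes at most 41.7 mm and 7.16 degrees, less where a joint would pass 70% of its speed; a pose out of reach is approached as far as the arm can. A call with a gripper value outside its range is refused whole. The fingers move at their own pace and stop on an object; the grip force is fixed at half the most. Time passes only in rows, so rows that repeat a pose let the fingers close, or fill a call up. It gives the time, the measured TCP pose, the force, the opening and the grip force at its end, in the units of the state.
- bot.get_obs(): the state, without advancing time (a new reading comes with each control period).
- camera(name): name is "scene" or "top" or "wrist"; returns a dict with "image" (400x640x3 uint8, red, green, blue), "intrinsics" (3x3 intrinsics, pixels), "eye" and "attitude" of the camera in the world. Camera axes: x right, y down, z forward; pixel columns grow to the right and rows downward; lengths in m; the calibration is good to about 2 mm. A picture is of the moment at which its call begins. There is no depth.
- job_done(): hands the job in; it is judged then, once.
The state is a dict: "clock": time; "joint_pos": joint angles; "joint_vel": joint speeds; "tau": joint torques, N m; "eef_pos": TCP position; "tool_rot": TCP orientation; "ft_force": force on the tool from outside, world axes, zero at the start; "ft_torque": the same for the moment, N m; "grip_width": finger opening in m; "grasp_force": force on a finger pad.
Only numpy, scipy, OpenCV 4.12 (cv2) and the standard library are available. Lean on these libraries where they do the work, as an engineer would, in place of code of your own. Each camera call takes 0.05 s, during which the arm holds its last target. There are 200 camera calls.

### The job

The two washed lids of the green coffee tin stand on the worktop, the inner lid hooked inside the outer one: pull the tray with the tin out to its front stop, then lower both lids together on to the tin until the outer lid sits on the tin's shoulder. Now give the outer lid about a quarter turn, either way, to unhook it, and lift it off alone, straight up, leaving the inner lid closed flat in the mouth. Finish while still holding the outer lid level, about 10 cm above the tin's mouth, so that I can look whether the inner lid sits well; leave the other things standing where they are.

Things in the scene. Friction and masses are not known exactly. Their poses are not given: they have to be found in the camera images.
- tray (a joint): How far the wooden tray is pulled out, in m: 0 pushed home, 0.150 at the front stop. It slides level towards the robot (-x of slider) against about 5 N of friction and stays where it is left. Fixed on it stand the tin and, 110 mm behind it, an orange tea canister (87 mm square, top at z = 0.132)
- slider: the fixed metal runners of the tray, 250 x 94 mm, 13 mm high, on the worktop; origin under their middle, x along the slide (away from the robot), z up
- tray_handle (a point): middle of the bar of the tray's dark steel bow handle, at the front end of the tray, 62 mm above the worktop. The bar is round, 12 mm thick, and runs 70 mm across the slide (y of the slider), 40 mm above the tray floor (z = 0.022); the tin's wall is 45 mm behind it
- tin: the open green tin on the tray, 80 mm high; origin at the centre of its underside, z = 0.022. Body 100 mm across with a flat shoulder 18 mm below the rim (z = 0.084), steel neck 85 mm outside, mouth 76 mm inside
- tin_mouth (a point): centre of the tin's mouth, at the level of its rim (z = 0.102); z up
- outer_lid: green outer lid: a deep cap 46 mm high, 97 mm across, with a flared lip (inside 91 mm, at the lip 95 mm), 160 g; origin at the centre of its lower edge, z up. On the tin this edge rests on the shoulder, 18 mm below tin_mouth. Under its roof, at +x and -x, two ledges with notches 2.5 mm deep carry the inner lid's crossbar
- outer_knob (a point): point on the axis of the outer lid's round wooden knob at the height to grip: 23 mm above the lid's top, 69 mm above its lower edge. The knob is 30 mm across from 12 to 32 mm above the lid's top, 23 mm across below that
- inner_lid: steel inner lid, 120 g, hooked inside the outer lid (hidden at the start); origin at the centre of its underside, z up. Plug 73 mm across, tapered to 62 mm at the foot, 14 mm deep, under a flange 83 mm across, 3 mm thick, that rests on the tin's rim; on top a post with a crossbar 36 x 6 x 6 mm along x. Hanging, its underside is level with the outer lid's lower edge, with up to 3.5 mm of side play
- inner_flange (a point): centre of the underside of the inner lid's flange, 14 mm above its origin; coincides with tin_mouth when closed. With the outer lid fully down on the shoulder the crossbar stands 2 mm clear of the notches; the outer lid then turns freely, and turned 50 to 130 degrees either way its ledges miss the crossbar and it lifts off alone; turned less it takes the inner lid along
- jar_honey: honey jar with black screw cap, 63 mm across, 94 mm tall; a bystander on the worktop, origin at the centre of its underside
- salt_shaker: grey and clear salt shaker, 44 mm across, 90 mm tall; a bystander on the worktop, origin at the centre of its underside
- garlic: garlic bulb, 60 mm across, 59 mm tall; a bystander on the worktop, origin at the centre of its underside
- lemon: yellow lemon, 78 mm long, 56 mm tall; a bystander on the worktop, origin at the centre of its underside
Mind the look-alikes: they are no part of the job. Several things have the shape of the outer_lid; the one meant has the colours described above.

How it is judged:
By the outcome, as a careful person would: the job done as asked, in the order asked, and still so for the second after the job is handed in, while the arm keeps its last pose, push and grip.
It also fails if it takes over 64 s, if anything falls off the work surface, if the arm or the gripper's body presses on something with over 40 N, if the wrist force passes 120 N, or if a joint passes its speed limit or range.

## Working session

There is one attempt and no reset: what is moved stays moved. The work goes in short steps, Python scripts to look and compute and a tool call to move; the robot and the scene stay as the last step left them, time stands still between calls to the robot, and variables do not carry over. Pictures are saved under pics/ and viewed, at most 10 in all, crops included, and the job is handed in when it is done.

Besides the shell and the picture viewer there is one more tool, called after "Emit:" as a command line: name --argument value ..., lists and objects as JSON in quotes. carry_out: Moves the arm, as the interface text tells. Its arguments: {"type":"object","properties":{"plan":{"type":"array","items":{"type":"object","properties":{"dx":{"type":"number"},"dy":{"type":"number"},"dz":{"type":"number"},"twist":{"type":"number"},"fingers":{"type":"number"}}}}},"required":["plan"]}

```bash
mkdir -p pics
cat > h.py <<'E'
import numpy as np, cv2, json
from workcell import bot, camera, job_done
from scipy.spatial.transform import Rotation as R
def att(a):
    a=np.array(a,float); return a if a.shape==(3,3) else R.from_quat(a).as_matrix()
def snap(n,f):
    c=camera(n); cv2.imwrite(f'pics/{f}.png',c['image'][:,:,::-1]); 
    np.savez(f'pics/{f}.npz',K=c['intrinsics'],e=c['eye'],A=att(c['attitude'])); return c
def L(f): d=np.load(f'pics/{f}.npz'); return d['K'],d['e'],d['A']
def ray(f,u,v):
    K,e,A=L(f); d=A@np.linalg.solve(K,[u,v,1]); return e,d/np.linalg.norm(d)
def atz(f,u,v,z): e,d=ray(f,u,v); return e+d*(z-e[2])/d[2]
def proj(f,p):
    K,e,A=L(f); q=K@(A.T@(np.array(p)-e)); return q[:2]/q[2]
def tri(obs):
    M=np.zeros((3,3));b=np.zeros(3)
    for f,u,v in obs:
        e,d=ray(f,u,v);P=np.eye(3)-np.outer(d,d);M+=P;b+=P@e
    x=np.linalg.solve(M,b)
    return x,[np.linalg.norm(proj(f,x)-[u,v]).round(1) for f,u,v in obs]
E
python3 - <<'E'
from h import *
for n in ['scene','top','wrist']:
    c=snap(n,n+'0'); print(n,np.round(c['eye'],3),np.round(att(c['attitude']),3).tolist(),c['intrinsics'][0][0])
a=cv2.imread('pics/scene0.png');b=cv2.imread('pics/top0.png')
o=bot.get_obs();print(o['tool_rot'],o['eef_pos'],o['clock'])
E
```

```text
scene [ 0.198 -0.967  0.634] [[0.869, -0.278, 0.409], [-0.494, -0.454, 0.742], [-0.021, -0.847, -0.531]] 393.0948143011332
top [ 0.485 -0.237  1.155] [[-0.021, -0.995, 0.096], [-1.0, 0.021, -0.005], [0.003, -0.096, -0.995]] 389.4044777292576
wrist [0.121 0.492 0.373] [[0.396, 0.869, 0.297], [0.918, -0.373, -0.13], [-0.002, 0.324, -0.946]] 356.20614419810636
[ 2.01499439e-01  9.79488270e-01 -8.19818800e-04 -1.78921117e-04] [0.19717763 0.45896118 0.23059523] 0.15
```

View pics/scene0.png

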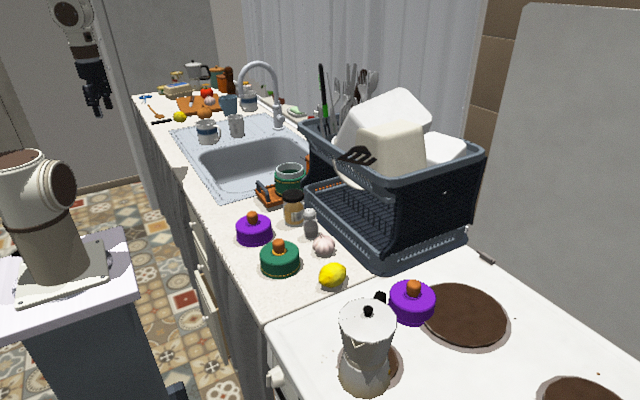

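View pics/top0.png

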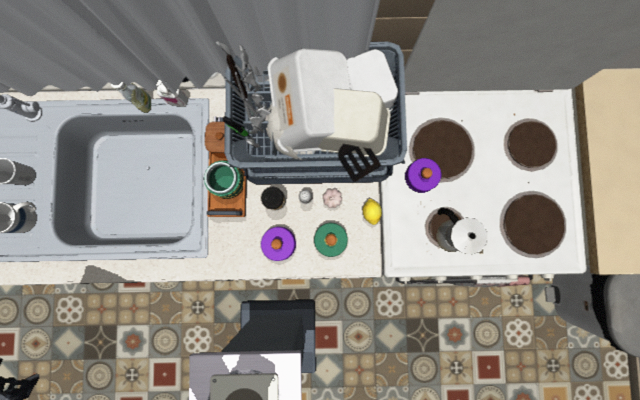

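The scene picture shows three lids of the same shape: purple at (254,228) scene / (277,243) top, green at (279,258) / (331,239), and purple on the hob at (412,300) / (424,175). The green one fits the description. The tin is at (290,178) / (223,180) and the handle bow at (264,195) / (225,213). Next I'll look at an enlarged crop to confirm.

Run:
```python
from h import *
a=cv2.imread('pics/scene0.png')[150:290,235:355];b=cv2.imread('pics/top0.png')[110:270,195:355]
f=lambda i,s:cv2.resize(i,None,fx=s,fy=s,interpolation=cv2.INTER_CUBIC)
A=f(a,4);B=f(b,2)
B=f(cv2.imread('pics/top0.png')[115:255,200:280],4)
cv2.imwrite('pics/crop0.png',np.hstack([A,B]))
# green lid colour blobs
for n,box in [('scene0',(255,235,305,285)),('top0',(310,215,355,265))]:
    im=cv2.imread(f'pics/{n}.png');x0,y0,x1,y1=box
    h=cv2.cvtColor(im[y0:y1,x0:x1],cv2.COLOR_BGR2HSV)
    for nm,lo,hi in [('green',(70,90,20),(95,255,255)),('knob',(5,120,60),(20,255,255))]:
        m=cv2.inRange(h,lo,hi);ys,xs=np.nonzero(m);print(n,nm,len(xs),xs.min()+x0,xs.max()+x0,ys.min()+y0,ys.max()+y0,xs.mean()+x0,ys.mean()+y0)
```

```text
scene0 green 967 260 298 241 278 279.53464322647363 260.2450879007239
scene0 knob 183 272 293 239 275 278.4808743169399 247.60109289617486
top0 green 703 314 346 223 256 330.36273115220484 239.20625889046943
top0 knob 102 326 336 234 245 330.69607843137254 239.44117647058823
```

View pics/crop0.png

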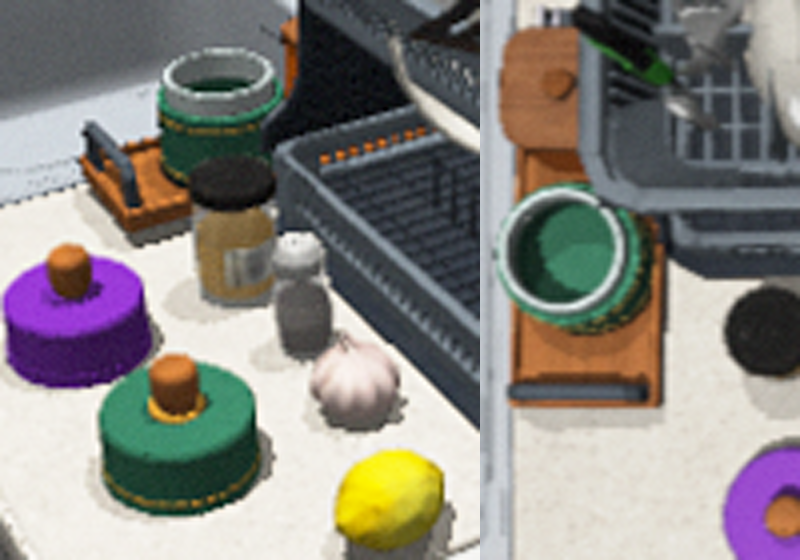

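The crop confirms the green lid (knob about (278,247) scene, (331,239) top). The steel-bow handle runs (257,182)–(267,193) in scene and (207,213)–(241,213) in top. Nearby, the rack stands at the tin's rear right.

Run:
```python
from h import *
T=lambda n,*o:print(n,*[np.round(x,3) for x in tri(o)])
T('knob',('scene0',278.7,245.5),('top0',330.7,239.4))
T('hand',('scene0',262.3,187.5),('top0',224.4,213))
T('hl',('scene0',257,182),('top0',207.5,213))
T('hr',('scene0',267.5,193),('top0',241,213))
T('mouth',('scene0',290,170),('top0',220.7,178))
print('lid top z.046 from green top centroid',atz('top0',330.4,239.2,.046),atz('top0',330.7,239.4,.078))
print('handle z.065',atz('top0',207.5,213,.062),atz('top0',241,213,.062),'mouth',atz('top0',220.7,178,.102))
for n,u,v,z in [('purple knob',277,243,.07),('honey',273,197,.094),('salt',306,195,.09),('garlic',332,198,.05),('lemon',372,211,.03)]: print(n,atz('top0',u,v,z).round(3))
print('lid edges',atz('top0',314,239,.03).round(3),atz('top0',346,239,.03).round(3))
o=bot.get_obs();print(R.from_quat(o['tool_rot']).as_matrix().round(3).tolist())
```

```text
knob [ 0.473 -0.253  0.063] [0.1 0.1]
hand [0.553 0.044 0.06 ] [0.  0.1]
hl [0.554 0.093 0.057] [0.1 0.1]
hr [ 0.551 -0.003  0.064] [0.2 0.2]
mouth [0.649 0.046 0.094] [0.4 0.5]
lid top z.046 from green top centroid [ 0.4732356  -0.25226206  0.046     ] [ 0.47300788 -0.25262597  0.078     ]
handle z.065 [0.55371754 0.09117657 0.062     ] [ 0.55176933 -0.00275302  0.062     ] mouth [0.64602318 0.04399918 0.102     ]
purple knob [ 0.466 -0.104  0.07 ]
honey [ 0.592 -0.097  0.094]
salt [ 0.596 -0.187  0.09 ]
garlic [ 0.59  -0.259  0.05 ]
lemon [ 0.552 -0.375  0.03 ]
lid edges [ 0.475 -0.205  0.03 ] [ 0.473 -0.297  0.03 ]
[[-0.919, 0.395, -0.001], [0.395, 0.919, -0.002], [0.0, -0.002, -1.0]]
```

Emit:
carry_out --plan '[{"dx": -20, "dy": -10, "dz": 0, "twist": 0, "fingers": 0.05}, {"dx": -55, "dy": -27, "dz": 0, "twist": 0, "fingers": 0.05}, {"dx": -91, "dy": -45, "dz": 0, "twist": 0, "fingers": 0.05}, {"dx": -127, "dy": -62, "dz": 0, "twist": 0, "fingers": 0.05}, {"dx": -164, "dy": -80, "dz": 0, "twist": 0, "fingers": 0.05}]'

```text
clock: 0.57
eef_pos: [0.317, 0.3198, 0.231]
tool_rot: [0.201, 0.98, -0.0, -0.0]
ft_force: [1.3, -0.4, -0.1]
grip_width: 0.0407
grasp_force: 0.0
```

Emit:
carry_out --plan '[{"dx": -36, "dy": -18, "dz": 0, "twist": 0, "fingers": 0.05}, {"dx": -72, "dy": -35, "dz": 0, "twist": 0, "fingers": 0.05}, {"dx": -108, "dy": -53, "dz": 0, "twist": 0, "fingers": 0.05}, {"dx": -140, "dy": -69, "dz": 0, "twist": 0, "fingers": 0.05}, {"dx": -164, "dy": -80, "dz": 0, "twist": 0, "fingers": 0.05}]'

```text
clock: 0.98
eef_pos: [0.4368, 0.1803, 0.2311]
tool_rot: [0.203, 0.979, -0.0, 0.0]
ft_force: [-0.1, 1.1, -0.6]
grip_width: 0.0407
grasp_force: 0.0
```

Emit:
carry_out --plan '[{"dx": -33, "dy": -16, "dz": 0, "twist": 7, "fingers": 0.05}, {"dx": -66, "dy": -32, "dz": 0, "twist": 14, "fingers": 0.05}, {"dx": -99, "dy": -48, "dz": 0, "twist": 21, "fingers": 0.05}, {"dx": -132, "dy": -65, "dz": 0, "twist": 28, "fingers": 0.05}, {"dx": -163, "dy": -81, "dz": 0, "twist": 35, "fingers": 0.05}]'

```text
clock: 1.4
eef_pos: [0.5542, 0.0423, 0.2309]
tool_rot: [0.49, 0.872, -0.0, -0.0]
ft_force: [1.0, 0.8, 0.3]
grip_width: 0.0408
grasp_force: 0.0
```

Emit:
carry_out --plan '[{"dx": 0, "dy": 0, "dz": 20, "twist": 7, "fingers": 0.05}, {"dx": 0, "dy": 0, "dz": 40, "twist": 14, "fingers": 0.05}, {"dx": 0, "dy": 0, "dz": 55, "twist": 21, "fingers": 0.05}, {"dx": 0, "dy": 0, "dz": 60, "twist": 28, "fingers": 0.05}, {"dx": 0, "dy": 0, "dz": 60, "twist": 31.7, "fingers": 0.05}]'

```text
clock: 1.82
eef_pos: [0.5516, 0.0437, 0.1685]
tool_rot: [0.709, 0.705, -0.002, -0.002]
ft_force: [-0.3, 0.5, 0.2]
grip_width: 0.0405
grasp_force: 0.0
```

Run:
```python
from h import *
snap('wrist','w1');o=bot.get_obs();print(o['eef_pos'].round(4) if hasattr(o['eef_pos'],'round') else o['eef_pos'],o['joint_pos'],o['grip_width'],o['clock'],o['ft_force'])
print(R.from_quat(o['tool_rot']).as_matrix().round(3).tolist())
print([proj('w1',p).round() for p in [(.553,.044,.062),(.647,.045,.102)]])
```

```text
[0.5522 0.0439 0.1695] [7.93065766e-02 3.82556165e-01 3.99737176e-02 1.23194723e+00
 1.85496702e-06 1.65490752e+00] 0.04070998369541318 1.8667 [ 0.97663056 -0.01509039  0.07479414]
[[0.005, 1.0, -0.004], [1.0, -0.005, -0.0], [-0.0, -0.004, -1.0]]
[array([330., 201.]), array([480., 219.])]
```

View pics/w1.png

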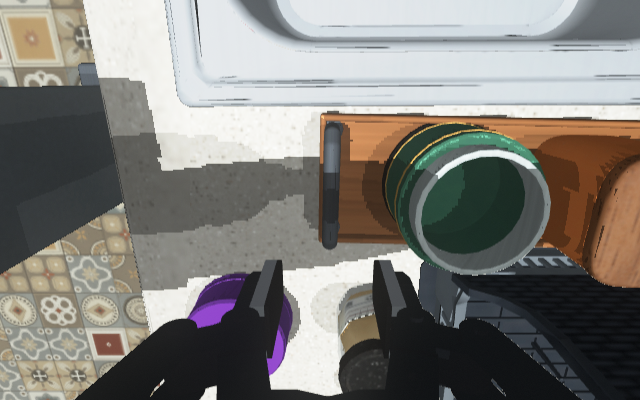

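The wrist view shows the bar at column 331, rows about 122–248, and the tin rim centred near (480,211), close to the predicted points.

Run:
```python
from h import *
for v in (124,187,246): print(atz('w1',331,v,.062).round(4))
print(atz('w1',480.5,211.5,.102).round(4))
print(tri([('w1',331,187),('top0',224.4,213),('scene0',262.3,187.5)]))
print(tri([('w1',480.5,211.5),('top0',220.7,178),('scene0',290,170)]))
```

```text
[0.5539 0.0995 0.062 ]
[0.5537 0.0544 0.062 ]
[0.5536 0.007  0.062 ]
[0.6469 0.0499 0.102 ]
(array([0.5540486 , 0.04929808, 0.05517953]), [np.float64(4.0), np.float64(1.4), np.float64(0.7)])
(array([0.64939368, 0.04642461, 0.09344028]), [np.float64(2.3), np.float64(0.7), np.float64(0.3)])
```

Emit:
carry_out --plan '[{"dx": 5, "dy": 2, "dz": 25, "twist": 0, "fingers": 0.05}, {"dx": 5, "dy": 2, "dz": 55, "twist": 0, "fingers": 0.05}, {"dx": 5, "dy": 2, "dz": 85, "twist": 0, "fingers": 0.05}, {"dx": 5, "dy": 2, "dz": 110, "twist": 0, "fingers": 0.05}, {"dx": 5, "dy": 2, "dz": 124, "twist": 0, "fingers": 0.05}]'

```text
clock: 2.28
eef_pos: [0.5524, 0.0491, 0.0442]
tool_rot: [0.706, 0.708, -0.002, -0.002]
ft_force: [-7.0, 1.2, 4.9]
grip_width: 0.0403
grasp_force: 0.0
```

Emit:
carry_out --plan '[{"dx": 0, "dy": 0, "dz": 0, "twist": 0, "fingers": 0.05}, {"dx": 0, "dy": 0, "dz": 0, "twist": 0, "fingers": 0.4}, {"dx": 0, "dy": 0, "dz": 0, "twist": 0, "fingers": 1}, {"dx": 0, "dy": 0, "dz": 0, "twist": 0, "fingers": 1}, {"dx": 0, "dy": 0, "dz": 0, "twist": 0, "fingers": 1}]'

```text
clock: 2.7
eef_pos: [0.5561, 0.0492, 0.0488]
tool_rot: [0.707, 0.707, 0.001, 0.001]
ft_force: [-2.4, -0.9, 2.8]
grip_width: 0.0097
grasp_force: 58.6
```

Emit:
carry_out --plan '[{"dx": 0, "dy": -3, "dz": 1, "twist": 0, "fingers": 1}, {"dx": 0, "dy": -12, "dz": 2, "twist": 0, "fingers": 1}, {"dx": 0, "dy": -28, "dz": 2, "twist": 0, "fingers": 1}, {"dx": 0, "dy": -45, "dz": 2, "twist": 0, "fingers": 1}, {"dx": 0, "dy": -60, "dz": 2, "twist": 0, "fingers": 1}]'

```text
clock: 3.12
eef_pos: [0.5009, 0.0507, 0.0487]
tool_rot: [0.707, 0.707, 0.006, 0.003]
ft_force: [5.3, 4.9, 6.3]
grip_width: 0.0099
grasp_force: 60.6
```

Emit:
carry_out --plan '[{"dx": 0, "dy": -15, "dz": 0, "twist": 0, "fingers": 1}, {"dx": 0, "dy": -30, "dz": 0, "twist": 0, "fingers": 1}, {"dx": 0, "dy": -45, "dz": 0, "twist": 0, "fingers": 1}, {"dx": 0, "dy": -58, "dz": 0, "twist": 0, "fingers": 1}, {"dx": 0, "dy": -66, "dz": 0, "twist": 0, "fingers": 1}]'

```text
clock: 3.53
eef_pos: [0.4445, 0.0523, 0.0491]
tool_rot: [0.706, 0.708, 0.014, 0.009]
ft_force: [45.0, 8.5, -44.2]
grip_width: 0.0096
grasp_force: 58.8
```

Emit:
carry_out --plan '[{"dx": 0, "dy": -5, "dz": 0, "twist": 0, "fingers": 1}, {"dx": 0, "dy": -10, "dz": 0, "twist": 0, "fingers": 1}, {"dx": 0, "dy": -15, "dz": 0, "twist": 0, "fingers": 1}, {"dx": 0, "dy": -19, "dz": 0, "twist": 0, "fingers": 1}, {"dx": 0, "dy": -22, "dz": 0, "twist": 0, "fingers": 1}]'

```text
clock: 3.95
eef_pos: [0.4443, 0.0516, 0.0528]
tool_rot: [0.707, 0.707, 0.026, 0.023]
ft_force: [77.9, 2.6, -61.2]
grip_width: 0.0095
grasp_force: 57.8
```

Emit:
carry_out --plan '[{"dx": 0, "dy": 10, "dz": 0, "twist": 0, "fingers": 1}, {"dx": 0, "dy": 20, "dz": 0, "twist": 0, "fingers": 1}, {"dx": 0, "dy": 30, "dz": 0, "twist": 0, "fingers": 1}, {"dx": 0, "dy": 35, "dz": 0, "twist": 0, "fingers": 1}, {"dx": 0, "dy": 38, "dz": 0, "twist": 0, "fingers": 1}]'

```text
clock: 4.37
eef_pos: [0.4534, 0.0513, 0.0523]
tool_rot: [0.707, 0.708, 0.008, 0.004]
ft_force: [-5.1, 4.5, 38.0]
grip_width: 0.0093
grasp_force: 67.6
```

Run:
```python
from h import *
a=snap('scene','s2')['image'];b=snap('top','t2')['image'];o=bot.get_obs();print(o['eef_pos'],o['ft_force'],o['ft_torque'],o['joint_pos'])
f=lambda i,s:cv2.resize(i,None,fx=s,fy=s,interpolation=cv2.INTER_CUBIC)
cv2.imwrite('pics/crop2.png',np.hstack([f(a[120:260,190:330],4)[:,:400*2],f(b[115:255,200:260],4)])[:,:,::-1])
```

```text
[0.45385484 0.05130015 0.05230052] [-1.96786358  4.46015326 32.30301218] [ 0.82118474  0.31574091 -0.31655508] [ 0.11043257  0.3103476  -0.41379144  0.8278679   0.00319312  1.67993272]
```

View pics/crop2.png

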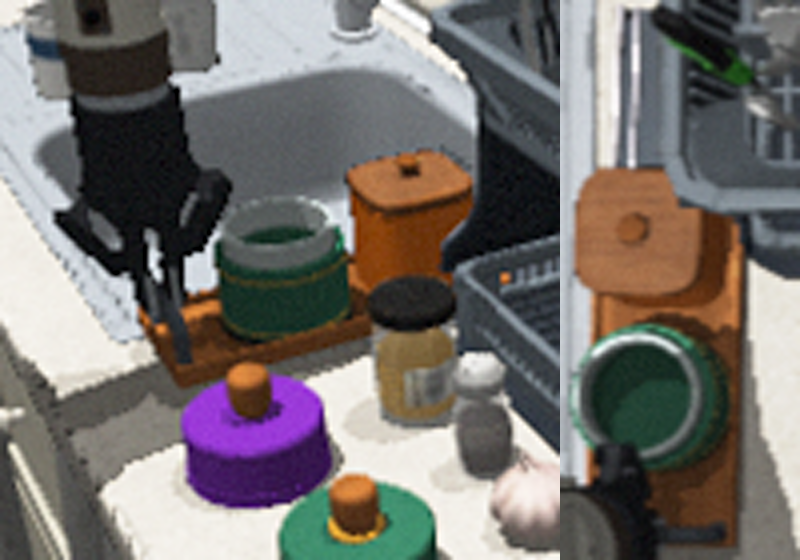

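The crop shows the tray pulled out 111 mm, with no obvious obstacle in front and the runners' rear strip exposed. I need to check whether this is the stop, meaning the tray started partly out, by locating the runners' ends.

Run:
```python
from h import *
f=lambda i:cv2.resize(i[85:240,195:245],None,fx=5.5,fy=3.8,interpolation=cv2.INTER_CUBIC)
A,B=[f(cv2.imread(f'pics/{n}.png')) for n in('top0','t2')]
for x in np.arange(.4,.96,.05):
    for y in (.0,.1):
        u,v=proj('top0',(x,y,.006)); p=(int((u-195)*5.5),int((v-85)*3.8))
        for I in(A,B): cv2.circle(I,p,3,(255,0,255),-1)
        cv2.putText(B,f'{x:.2f}',p,0,.4,(255,0,255),1)
cv2.imwrite('pics/crop3.png',np.hstack([A,B]))
```

```text
(no output)
```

View pics/crop3.png

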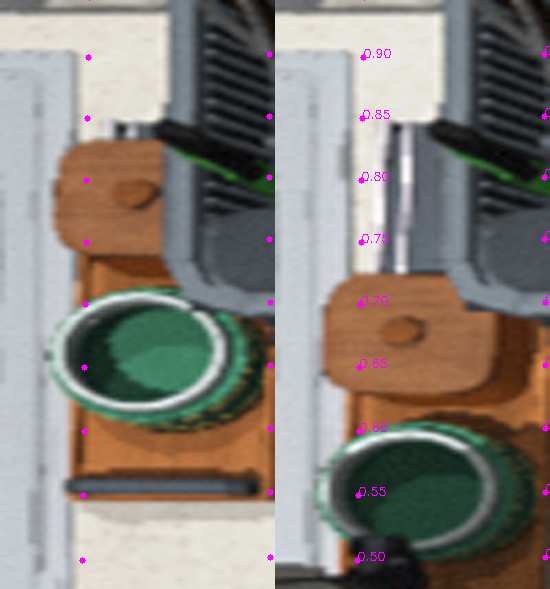

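The runners' rear end lies at x≈0.84, so the 250 mm runners start at 0.59. The tray therefore began about 40 mm out, and the stop at x≈0.4445 is the true front stop (111+40≈150 mm). My back-off pushed it in about 9 mm, so I'll pull it gently to the stop again and relieve the vertical load.

Emit:
carry_out --plan '[{"dx": 0, "dy": -2, "dz": -3, "twist": 0, "fingers": 1}, {"dx": 0, "dy": -5, "dz": -6, "twist": 0, "fingers": 1}, {"dx": 0, "dy": -9, "dz": -6, "twist": 0, "fingers": 1}, {"dx": 0, "dy": -13, "dz": -6, "twist": 0, "fingers": 1}, {"dx": 0, "dy": -16, "dz": -6, "twist": 0, "fingers": 1}]'

```text
clock: 4.88
eef_pos: [0.4444, 0.0515, 0.0529]
tool_rot: [0.707, 0.707, 0.012, 0.009]
ft_force: [40.3, 6.7, -47.0]
grip_width: 0.0094
grasp_force: 59.2
```

Emit:
carry_out --plan '[{"dx": 0, "dy": -1, "dz": 0, "twist": 0, "fingers": 1}, {"dx": 0, "dy": -2, "dz": 0, "twist": 0, "fingers": 1}, {"dx": 0, "dy": -3, "dz": 0, "twist": 0, "fingers": 1}, {"dx": 0, "dy": -3, "dz": 0, "twist": 0, "fingers": 1}, {"dx": 0, "dy": -3, "dz": 0, "twist": 0, "fingers": 1}]'

```text
clock: 5.3
eef_pos: [0.4444, 0.0515, 0.0529]
tool_rot: [0.707, 0.707, 0.013, 0.01]
ft_force: [39.6, 6.7, -46.2]
grip_width: 0.0093
grasp_force: 59.0
```

Emit:
carry_out --plan '[{"dx": 0, "dy": 5, "dz": 0, "twist": 0, "fingers": 1}, {"dx": 0, "dy": 9, "dz": 0, "twist": 0, "fingers": 1}, {"dx": 0, "dy": 9, "dz": 0, "twist": 0, "fingers": 0.1}, {"dx": 0, "dy": 9, "dz": 0, "twist": 0, "fingers": 0.05}, {"dx": 0, "dy": 9, "dz": 0, "twist": 0, "fingers": 0.05}]'

```text
clock: 5.72
eef_pos: [0.4351, 0.049, 0.0515]
tool_rot: [0.707, 0.708, -0.0, 0.0]
ft_force: [-1.1, -0.7, -0.3]
grip_width: 0.0406
grasp_force: 0.0
```

Emit:
carry_out --plan '[{"dx": 0, "dy": 0, "dz": -15, "twist": 0, "fingers": 0.05}, {"dx": 0, "dy": 0, "dz": -45, "twist": 0, "fingers": 0.05}, {"dx": 0, "dy": 0, "dz": -80, "twist": 0, "fingers": 0.05}, {"dx": 0, "dy": 0, "dz": -115, "twist": 0, "fingers": 0.05}, {"dx": 0, "dy": 0, "dz": -140, "twist": 0, "fingers": -1}]'

```text
clock: 6.13
eef_pos: [0.4353, 0.0489, 0.1944]
tool_rot: [0.707, 0.707, 0.001, 0.001]
ft_force: [0.9, -0.4, 1.2]
grip_width: 0.0517
grasp_force: 0.0
```

Run:
```python
from h import *
o=bot.get_obs();print(o['eef_pos'],o['ft_force'],o['joint_pos'],o['clock'])
print(R.from_quat(o['tool_rot']).as_matrix().round(3).tolist())
```

```text
[0.43534896 0.04891754 0.19440511] [ 0.94557052 -0.40012875  1.17175829] [ 1.12004840e-01  1.37726563e-01 -2.21277267e-01  1.20906465e+00
 -1.59082356e-04  1.68183664e+00] 6.1333
[[-0.001, 1.0, 0.003], [1.0, 0.001, 0.0], [0.0, 0.003, -1.0]]
```

Run:
```python
from h import *
snap('wrist','w2')
```

Emit:
carry_out --plan '[{"dx": -25, "dy": 3, "dz": 0, "twist": 0, "fingers": -1}, {"dx": -60, "dy": 8, "dz": 0, "twist": 0, "fingers": -1}, {"dx": -98, "dy": 12, "dz": 0, "twist": 0, "fingers": -1}, {"dx": -136, "dy": 17, "dz": 0, "twist": 0, "fingers": -1}, {"dx": -160, "dy": 20, "dz": 0, "twist": 0, "fingers": -1}]'

```text
clock: 6.6
eef_pos: [0.4549, -0.1137, 0.1914]
tool_rot: [0.707, 0.707, -0.0, 0.001]
ft_force: [-0.4, 0.3, -0.7]
grip_width: 0.0856
grasp_force: 0.0
```

Emit:
carry_out --plan '[{"dx": -35, "dy": 4, "dz": 0, "twist": 0, "fingers": -1}, {"dx": -72, "dy": 9, "dz": 0, "twist": 0, "fingers": -1}, {"dx": -108, "dy": 14, "dz": 0, "twist": 0, "fingers": -1}, {"dx": -132, "dy": 17, "dz": 0, "twist": 0, "fingers": -1}, {"dx": -142, "dy": 18, "dz": 0, "twist": 0, "fingers": -1}]'

```text
clock: 7.02
eef_pos: [0.4731, -0.2561, 0.191]
tool_rot: [0.708, 0.706, -0.0, 0.0]
ft_force: [0.3, -0.4, -0.1]
grip_width: 0.0853
grasp_force: 0.0
```

Run:
```python
from h import *
snap('wrist','w3');o=bot.get_obs();print(o['eef_pos'],o['clock'],o['joint_pos'][5])
I=[cv2.imread(f'pics/{n}.png')[:360] for n in('w2','w3')]
print(proj('w2',(.5355,.048,.102)),proj('w3',(.473,-.253,.078)),proj('w3',(.473,-.253,.046)))
cv2.imwrite('pics/crop4.png',cv2.resize(np.vstack(I),(533,600),interpolation=cv2.INTER_AREA))
```

```text
[ 0.47310581 -0.25618015  0.190847  ] 7.0667 1.0782376168894736
[469.61673969 208.56118124] [327.3321518  194.21021447] [327.37395273 182.65991915]
```

View pics/crop4.png

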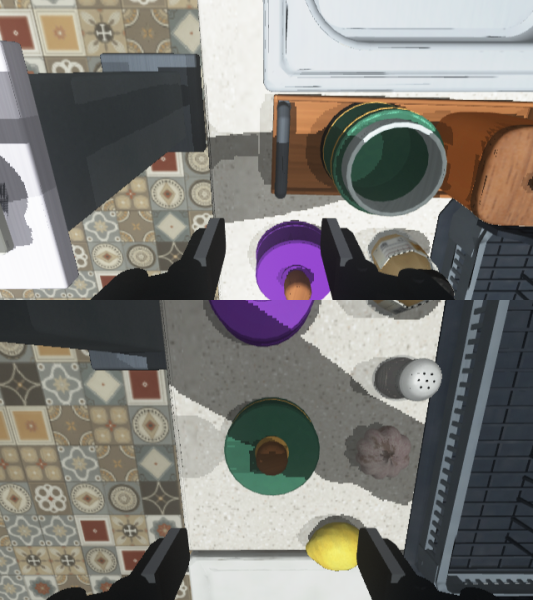

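The upper half (w2) shows the tin rim near (472,198), and the lower half (w3) shows the green lid disc near (327,177) with its knob below it. The wrist camera reads y about 5 mm larger than the top camera. To find the bias, I'll look at the knob again with the tool twisted by -90° and solve for it.

Emit:
carry_out --plan '[{"twist": -7, "fingers": -1}, {"twist": -14, "fingers": -1}, {"twist": -21, "fingers": -1}, {"twist": -28, "fingers": -1}, {"twist": -35, "fingers": -1}]'

```text
$.plan[0]: bad value
```

Emit:
carry_out --plan '[{"twist": -7, "fingers": -1}, {"twist": -14, "fingers": -1}, {"twist": -21, "fingers": -1}, {"twist": -28, "fingers": -1}, {"twist": -35, "fingers": -1}]'

```text
$.plan[0]: bad value
```

Emit:
carry_out --plan '[{"twist": -7, "fingers": -1}, {"twist": -14, "fingers": -1}, {"twist": -20, "fingers": -1}, {"twist": -20, "fingers": -1}, {"twist": -20, "fingers": -1}]'

```text
$.plan[0]: bad value
```

Run:
```python
from h import *
c=snap('wrist','w4');o=bot.get_obs();print(o['eef_pos'],o['clock'],o['joint_pos'][5])
print(R.from_quat(o['tool_rot']).as_matrix().round(3).tolist())
def show(n,lo,hi,box,amin=200):
    im=cv2.imread(f'pics/{n}.png');x0,y0,x1,y1=box
    m=cv2.inRange(cv2.cvtColor(im[y0:y1,x0:x1],cv2.COLOR_BGR2HSV),lo,hi)
    m=cv2.morphologyEx(m,cv2.MORPH_CLOSE,np.ones((3,3)))
    for k in cv2.findContours(m,cv2.RETR_EXTERNAL,cv2.CHAIN_APPROX_NONE)[0]:
        if cv2.contourArea(k)>amin:
            k=cv2.convexHull(k)+[x0,y0];e=cv2.fitEllipse(k);print(n,cv2.contourArea(k),np.round(e[0],1),np.round(e[1],1),round(e[2]),cv2.boundingRect(k))
print(proj('w4',(.473,-.253,.078)),proj('w4',(.473,-.253,.046)))
for n in('w3','w4'):
    show(n,(65,70,15),(95,255,255),(200,60,480,320),2000)
    show(n,(3,110,20),(20,255,255),(280,120,380,280),100)
show('w2',(0,0,120),(180,40,255),(385,120,545,265),2000)
i=[cv2.imread(f'pics/{n}.png')[y:y+200,x:x+260] for n,x,y in(('w4',200,80),('w3',200,80),('w2',360,90))]
cv2.imwrite('pics/crop5.png',np.hstack(i))
```

```text
[ 0.472913   -0.25408446  0.19082279] 7.1167 1.0796385005098554
[[0.002, 1.0, -0.001], [1.0, -0.002, 0.0], [0.0, -0.001, -1.0]]
[327.29624356 194.11369185] [327.34791441 182.56272902]
w3 10198.0 [326.3 175.8] [113.  116.3] 9 (270, 118, 114, 116)
w3 1419.0 [326.1 186.1] [40.3 46.2] 1 (307, 164, 40, 46)
w4 10237.0 [326.4 175.8] [113.2 116.3] 13 (269, 117, 115, 117)
w4 1414.5 [326.1 185.7] [39.9 46. ] 179 (307, 163, 40, 47)
w2 14333.5 [462.9 236.4] [141.4 193.2] 32 (385, 146, 157, 119)
```

View pics/crop5.png

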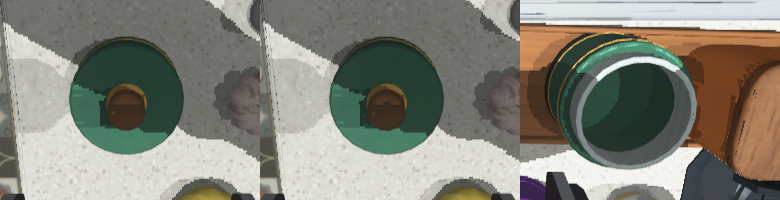

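Emit:
carry_out --plan '[{"dx": 0, "dy": 0, "dz": 0, "twist": -7, "fingers": -1}, {"dx": 0, "dy": 0, "dz": 0, "twist": -14, "fingers": -1}, {"dx": 0, "dy": 0, "dz": 0, "twist": -21, "fingers": -1}, {"dx": 0, "dy": 0, "dz": 0, "twist": -28, "fingers": -1}, {"dx": 0, "dy": 0, "dz": 0, "twist": -35, "fingers": -1}]'

```text
clock: 7.53
eef_pos: [0.4731, -0.2507, 0.1913]
tool_rot: [0.458, 0.889, 0.0, -0.001]
ft_force: [-0.2, -0.6, -0.3]
grip_width: 0.0852
grasp_force: 0.0
```

Emit:
carry_out --plan '[{"dx": 0, "dy": 0, "dz": 0, "twist": -7, "fingers": -1}, {"dx": 0, "dy": 0, "dz": 0, "twist": -14, "fingers": -1}, {"dx": 0, "dy": 0, "dz": 0, "twist": -21, "fingers": -1}, {"dx": 0, "dy": 0, "dz": 0, "twist": -28, "fingers": -1}, {"dx": 0, "dy": 0, "dz": 0, "twist": -35, "fingers": -1}]'

```text
clock: 7.95
eef_pos: [0.4731, -0.2506, 0.1914]
tool_rot: [0.169, 0.986, 0.0, -0.0]
ft_force: [0.2, -0.8, 0.4]
grip_width: 0.0856
grasp_force: 0.0
```

Emit:
carry_out --plan '[{"dx": 0, "dy": 0, "dz": 0, "twist": -7, "fingers": -1}, {"dx": 0, "dy": 0, "dz": 0, "twist": -14, "fingers": -1}, {"dx": 0, "dy": 0, "dz": 0, "twist": -20, "fingers": -1}, {"dx": 0, "dy": 0, "dz": 0, "twist": -20, "fingers": -1}, {"dx": 0, "dy": 0, "dz": 0, "twist": -20, "fingers": -1}]'

```text
clock: 8.37
eef_pos: [0.4733, -0.2513, 0.1914]
tool_rot: [-0.0, 1.0, 0.0, -0.0]
ft_force: [0.3, 0.1, -0.2]
grip_width: 0.0855
grasp_force: 0.0
```

```bash
cat >> h.py <<'E'
def ell(n,lo,hi,box,amin=200):
    im=cv2.imread(f'pics/{n}.png');x0,y0,x1,y1=box;out=[]
    m=cv2.inRange(cv2.cvtColor(im[y0:y1,x0:x1],cv2.COLOR_BGR2HSV),lo,hi)
    m=cv2.morphologyEx(m,cv2.MORPH_CLOSE,np.ones((3,3)))
    for k in cv2.findContours(m,cv2.RETR_EXTERNAL,cv2.CHAIN_APPROX_NONE)[0]:
        if cv2.contourArea(k)>amin:
            k=cv2.convexHull(k)+[x0,y0];e=cv2.fitEllipse(k);out.append(e);print(n,cv2.contourArea(k),np.round(e[0],1),np.round(e[1],1),round(e[2]),cv2.boundingRect(k))
    return out
E
python3 - <<'E'
from h import *
c=snap('wrist','w5');o=bot.get_obs();print(o['eef_pos'],o['clock'],o['joint_pos'][5])
print(R.from_quat(o['tool_rot']).as_matrix().round(3).tolist())
for n in('w4','w5'):
    e=ell(n,(65,70,15),(95,255,255),(200,60,480,320),2000)[0]; print('lid',atz(n,*e[0],.046))
    e=ell(n,(3,110,20),(20,255,255),(280,120,380,280),100)
    print('eye',L(n)[1],'opt axis',L(n)[2][:,2])
# synthetic lid outline: silhouettes of cap (r=.0485,z0..046) per candidate centre
from scipy.optimize import least_squares
def sil(n,c,r=.0485,z0=0,z1=.046):
    t=np.linspace(0,2*np.pi,90);P=[proj(n,(c[0]+r*np.cos(a),c[1]+r*np.sin(a),z)) for z in(z0,z1) for a in t]
    h=cv2.convexHull(np.array(P,np.float32)); x=h[:,0]; return np.r_[x.min(0),x.max(0)]
for n in('w4','w5'):
    e=ell(n,(65,70,15),(95,255,255),(200,60,480,320),2000)
    im=cv2.imread(f'pics/{n}.png')[60:320,200:480];m=cv2.inRange(cv2.cvtColor(im,cv2.COLOR_BGR2HSV),(65,70,15),(95,255,255))
    k=max(cv2.findContours(m,0,1)[0],key=cv2.contourArea)[:,0]+[200,60];b=np.r_[k.min(0),k.max(0)+1]
    s=least_squares(lambda c:sil(n,c)-b,[.473,-.253]);print(n,'lid fit',s.x.round(4),s.fun.round(1))
E
```

```text
[ 0.47343818 -0.25159129  0.19142538] 8.4167 -0.48856093556199487
[[-1.0, 0.0, -0.0], [0.0, 1.0, 0.0], [0.0, 0.0, -1.0]]
w4 10237.0 [326.4 175.8] [113.2 116.3] 13 (269, 117, 115, 117)
lid [ 0.47220505 -0.24713103  0.046     ]
w4 1414.5 [326.1 185.7] [39.9 46. ] 179 (307, 163, 40, 47)
eye [ 0.47368015 -0.17206534  0.33345929] opt axis [-0.00204709 -0.3259381  -0.9453889 ]
w5 10157.5 [325.2 177.6] [112.5 116.4] 2 (269, 119, 113, 116)
lid [ 0.4660617  -0.25298258  0.046     ]
w5 1449.0 [325.2 188.1] [40.5 47.1] 0 (306, 166, 40, 46)
eye [ 0.38994466 -0.2511141   0.33415404] opt axis [ 3.23850449e-01  1.43281774e-04 -9.46108274e-01]
w4 10237.0 [326.4 175.8] [113.2 116.3] 13 (269, 117, 115, 117)
w4 lid fit [ 0.4723 -0.2535] [-0.4 -1.6  0.5  2.2]
w5 10157.5 [325.2 177.6] [112.5 116.4] 2 (269, 119, 113, 116)
w5 lid fit [ 0.4722 -0.2528] [-1.4 -2.   1.3  2.4]
```

Run:
```python
from h import *
from scipy.optimize import least_squares
im=cv2.imread('pics/w2.png')
b=np.array([416,143,538,259])
def sil(n,c,zs,r=.0425):
    t=np.linspace(0,2*np.pi,120);P=np.array([proj(n,(c[0]+r*np.cos(a),c[1]+r*np.sin(a),z)) for z in zs for a in t]);return np.r_[P.min(0),P.max(0)]
for zs in((.102,),(.084,.102)):
    s=least_squares(lambda c:sil('w2',c,zs)-b,[.5355,.048]);print(s.x.round(4),s.fun.round(1))
# free z
s=least_squares(lambda c:sil('w2',c,(c[2],))-b,[.5355,.048,.1]);print(s.x.round(4),s.fun.round(1))
# w1 check before the pull, rim box 411..551,148..276
b=np.array([411,148,551,276]);s=least_squares(lambda c:sil('w1',c,(.102,))-b,[.647,.048]);print(s.x.round(4),s.fun.round(1))
# edge-based: overlay on zoom
i=cv2.resize(im[110:290,380:570],None,fx=3,fy=3,interpolation=cv2.INTER_NEAREST)
for r in(.0425,.038):
    t=np.linspace(0,2*np.pi,200)
    for a in t:
        u,v=proj('w2',(.5355+r*np.cos(a),.0475+r*np.sin(a),.102));cv2.circle(i,(int((u-380+.5)*3),int((v-110+.5)*3)),0,(0,0,255),-1)
cv2.imwrite('pics/crop6.png',i)
```

```text
[0.5399 0.0513] [-0.4  0.4  0.4 -0.4]
[0.5422 0.0494] [-3.3 -1.2  3.   1.8]
[0.5399 0.0513 0.1021] [-0.4  0.4  0.4 -0.4]
[0.6472 0.047 ] [ 1.3  0.3 -1.3 -0.6]
```

View pics/crop6.png

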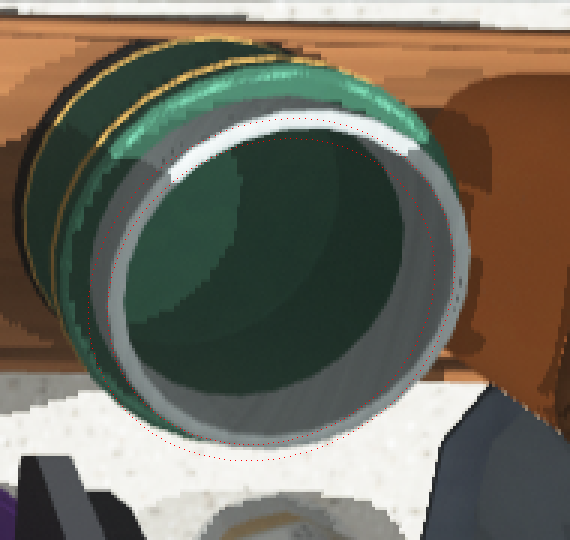

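The rim circle in w2 spans columns 416–537 and rows 147–260, so the tin sits about 4 mm further +x than dead reckoning. The arm is clear now, so I'll cross-check with the top and scene cameras.

Run:
```python
from h import *
from scipy.optimize import least_squares
snap('top','t3');snap('scene','s3')
def sil(n,c,r=.0425):
    t=np.linspace(0,2*np.pi,180);P=np.array([proj(n,(c[0]+r*np.cos(a),c[1]+r*np.sin(a),.102)) for a in t]);return np.r_[P.min(0),P.max(0)]
b=np.array([416,147.3,536.7,260])-.5*0
s=least_squares(lambda c:sil('w2',c)-b,[.5355,.048]);print('w2',s.x.round(4),s.fun.round(1))
# gradient-template: maximise bright-rim score of ring between r .038 and .0425
from scipy.ndimage import map_coordinates
def score(n,cx,cy,S):
    t=np.linspace(0,2*np.pi,72,endpoint=False);v=[]
    for r in (.0388,.0403,.0418): 
        P=np.array([proj(n,(cx+r*np.cos(a),cy+r*np.sin(a),.102)) for a in t]);v.append(map_coordinates(S,[P[:,1],P[:,0]],order=1))
    return np.mean(v)
for n,c0 in(('w1',(.647,.048)),('w2',(.538,.049)),('top0',(.647,.046)),('t3',(.538,.048)),('scene0',(.647,.046)),('s3',(.538,.048))):
    im=cv2.imread(f'pics/{n}.png');h=cv2.cvtColor(im,cv2.COLOR_BGR2HSV).astype(float)
    S=cv2.GaussianBlur(((h[:,:,1]<45)&(h[:,:,2]>85)).astype(float),(3,3),0)
    g=[(score(n,c0[0]+i*1e-3,c0[1]+j*1e-3,S),i,j) for i in range(-8,9,1) for j in range(-8,9,1)]
    g.sort(reverse=True);top=[q for q in g if q[0]>g[0][0]-.03];print(n,round(g[0][0],2),np.array(c0)+1e-3*np.mean([q[1:] for q in top],0))
# bar columns
for n,x in(('w1',.554),('w2',.446)):
    u,v=proj(n,(x,.05,.062));im=cv2.imread(f'pics/{n}.png')
    print(n,u,v,[ (int(a),int(im[int(v)+dv,a,2])) for dv in(-15,) for a in range(int(u)-14,int(u)+15,2)])
```

```text
w2 [0.5398 0.0492] [-0.8 -0.8  0.8  1.1]
w1 0.9 [0.648  0.0475]
w2 0.93 [0.539  0.0505]
top0 0.82 [0.6488 0.0465]
t3 0.81 [0.540125 0.049125]
scene0 0.97 [0.64468293 0.0420122 ]
s3 0.61 [0.53142593 0.04838889]
w1 331.35713620993596 192.8065394441713 [(317, 100), (319, 77), (321, 77), (323, 44), (325, 50), (327, 55), (329, 57), (331, 59), (333, 59), (335, 45), (337, 54), (339, 60), (341, 98), (343, 101), (345, 103)]
w2 340.1818245300303 189.46708380643145 [(326, 100), (328, 75), (330, 81), (332, 45), (334, 52), (336, 58), (338, 57), (340, 60), (342, 57), (344, 56), (346, 50), (348, 98), (350, 97), (352, 98), (354, 97)]
```

Emit:
carry_out --plan '[{"dx": 1, "dy": -2, "dz": 35, "twist": 0, "fingers": -1}, {"dx": 1, "dy": -2, "dz": 72, "twist": 0, "fingers": -1}, {"dx": 1, "dy": -2, "dz": 108, "twist": 0, "fingers": -1}, {"dx": 1, "dy": -2, "dz": 130, "twist": 0, "fingers": -1}, {"dx": 1, "dy": -2, "dz": 141, "twist": 0, "fingers": -1}]'

```text
clock: 8.93
eef_pos: [0.4699, -0.2534, 0.0465]
tool_rot: [0.0, 1.0, 0.002, -0.003]
ft_force: [-0.6, -0.0, 0.8]
grip_width: 0.086
grasp_force: 0.0
```

Emit:
carry_out --plan '[{"dx": 0, "dy": 0, "dz": 0, "twist": 0, "fingers": -1}, {"dx": 0, "dy": 0, "dz": 0, "twist": 0, "fingers": -0.4}, {"dx": 0, "dy": 0, "dz": 0, "twist": 0, "fingers": 0.1}, {"dx": 0, "dy": 0, "dz": 0, "twist": 0, "fingers": 0.3}, {"dx": 0, "dy": 0, "dz": 0, "twist": 0, "fingers": 1}]'

```text
clock: 9.35
eef_pos: [0.4737, -0.2555, 0.0518]
tool_rot: [-0.0, 1.0, -0.001, 0.001]
ft_force: [-0.0, -0.6, 0.1]
grip_width: 0.0388
grasp_force: 0.0
```

Emit:
carry_out --plan '[{"dx": 0, "dy": 0, "dz": 0, "twist": 0, "fingers": 1}, {"dx": 0, "dy": 0, "dz": 0, "twist": 0, "fingers": 1}, {"dx": 0, "dy": 0, "dz": 0, "twist": 0, "fingers": 1}, {"dx": 0, "dy": 0, "dz": 0, "twist": 0, "fingers": 1}, {"dx": 0, "dy": 0, "dz": 0, "twist": 0, "fingers": 1}]'

```text
clock: 9.77
eef_pos: [0.4736, -0.2553, 0.0518]
tool_rot: [-0.0, 1.0, -0.001, 0.001]
ft_force: [-0.3, 0.5, 6.1]
grip_width: 0.0284
grasp_force: 58.9
```

Emit:
carry_out --plan '[{"dx": 0, "dy": 0, "dz": -5, "twist": 0, "fingers": 1}, {"dx": 0, "dy": 0, "dz": -22, "twist": 0, "fingers": 1}, {"dx": 0, "dy": 0, "dz": -50, "twist": 0, "fingers": 1}, {"dx": 0, "dy": 0, "dz": -82, "twist": 0, "fingers": 1}, {"dx": 0, "dy": 0, "dz": -105, "twist": 0, "fingers": 1}]'

```text
clock: 10.18
eef_pos: [0.4724, -0.2549, 0.157]
tool_rot: [-0.0, 1.0, -0.0, -0.0]
ft_force: [0.7, -0.2, -1.6]
grip_width: 0.0282
grasp_force: 59.5
```

Emit:
carry_out --plan '[{"dx": -3, "dy": 12, "dz": -18, "twist": 0, "fingers": 1}, {"dx": -8, "dy": 38, "dz": -25, "twist": 0, "fingers": 1}, {"dx": -16, "dy": 70, "dz": -25, "twist": 0, "fingers": 1}, {"dx": -23, "dy": 104, "dz": -25, "twist": 0, "fingers": 1}, {"dx": -30, "dy": 138, "dz": -25, "twist": 0, "fingers": 1}]'

```text
clock: 10.6
eef_pos: [0.502, -0.1158, 0.1802]
tool_rot: [0.0, 1.0, 0.0, -0.0]
ft_force: [0.7, -0.1, -3.3]
grip_width: 0.0281
grasp_force: 59.6
```

Emit:
carry_out --plan '[{"dx": -8, "dy": 34, "dz": 0, "twist": 0, "fingers": 1}, {"dx": -16, "dy": 68, "dz": 0, "twist": 0, "fingers": 1}, {"dx": -23, "dy": 100, "dz": 0, "twist": 0, "fingers": 1}, {"dx": -29, "dy": 128, "dz": 0, "twist": 0, "fingers": 1}, {"dx": -34, "dy": 150, "dz": 0, "twist": 0, "fingers": 1}]'

```text
clock: 11.02
eef_pos: [0.5358, 0.0355, 0.1798]
tool_rot: [-0.001, 1.0, 0.0, -0.001]
ft_force: [1.0, -0.8, -3.5]
grip_width: 0.0283
grasp_force: 59.6
```

Emit:
carry_out --plan '[{"dx": -2, "dy": 10, "dz": 0, "twist": 0, "fingers": 1}, {"dx": -3, "dy": 16, "dz": 0, "twist": 0, "fingers": 1}, {"dx": -3, "dy": 16, "dz": 0, "twist": 0, "fingers": 1}, {"dx": -3, "dy": 16, "dz": 0, "twist": 0, "fingers": 1}, {"dx": -3, "dy": 16, "dz": 0, "twist": 0, "fingers": 1}]'

```text
clock: 11.43
eef_pos: [0.539, 0.0478, 0.1801]
tool_rot: [0.0, 1.0, -0.0, -0.0]
ft_force: [0.7, 0.4, -3.1]
grip_width: 0.028
grasp_force: 59.7
```

Run:
```python
from h import *
from scipy.optimize import least_squares
o=bot.get_obs();print(o['eef_pos'],o['ft_force'],o['grip_width'],o['clock'],o['joint_pos'][5]);print(R.from_quat(o['tool_rot']).as_matrix().round(3).tolist())
z=o['eef_pos'][2]-.0518; print('edge z',z)
snap('wrist','w6');snap('top','t6');snap('scene','s6')
a=cv2.imread('pics/w6.png');b=cv2.imread('pics/s6.png')
cv2.imwrite('pics/crop7.png',np.hstack([cv2.resize(a[:,150:510],(400,444)),cv2.resize(b[110:250,220:346],(400,444),interpolation=cv2.INTER_CUBIC)]))
print(proj('w6',(.5397,.0494,.102)),proj('w6',(.5397,.0494,z+.046)))
```

```text
[0.53896218 0.04781141 0.18014829] [ 0.70407596  0.39039774 -3.0887377 ] 0.027992065003687325 11.4333 0.08960771083788169
[[-1.0, 0.001, -0.001], [0.001, 1.0, -0.001], [0.001, -0.001, -1.0]]
edge z 0.12834828673564908
[329.79803466 215.23131775] [330.60138131 269.88171242]
```

View pics/crop7.png

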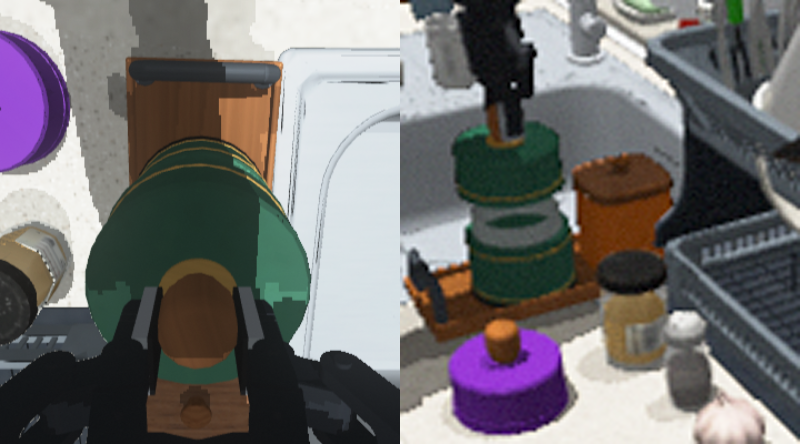

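Left: the lid is held centred over the tin body (lid centre column about 199, tin about 200). Right: it sits directly above the neck. The load of 3 N means both lids came up together. I'll lower it now.

Emit:
carry_out --plan '[{"dx": -1, "dy": 1, "dz": 3, "twist": 0, "fingers": 1}, {"dx": -1, "dy": 1, "dz": 8, "twist": 0, "fingers": 1}, {"dx": -1, "dy": 1, "dz": 13, "twist": 0, "fingers": 1}, {"dx": -1, "dy": 1, "dz": 17, "twist": 0, "fingers": 1}, {"dx": -1, "dy": 1, "dz": 20, "twist": 0, "fingers": 1}]'

```text
clock: 12.0
eef_pos: [0.5398, 0.05, 0.1593]
tool_rot: [-0.0, 1.0, -0.0, -0.001]
ft_force: [0.5, -0.2, -3.4]
grip_width: 0.0283
grasp_force: 59.7
```

Emit:
carry_out --plan '[{"dx": 0, "dy": 0, "dz": 2, "twist": 0, "fingers": 1}, {"dx": 0, "dy": 0, "dz": 5, "twist": 0, "fingers": 1}, {"dx": 0, "dy": 0, "dz": 8, "twist": 0, "fingers": 1}, {"dx": 0, "dy": 0, "dz": 11, "twist": 0, "fingers": 1}, {"dx": 0, "dy": 0, "dz": 13, "twist": 0, "fingers": 1}]'

```text
clock: 12.42
eef_pos: [0.5403, 0.0502, 0.1469]
tool_rot: [-0.0, 1.0, -0.0, -0.0]
ft_force: [-0.3, 0.5, -3.5]
grip_width: 0.0284
grasp_force: 59.7
```

Emit:
carry_out --plan '[{"dx": 0, "dy": 0, "dz": 2, "twist": 0, "fingers": 1}, {"dx": 0, "dy": 0, "dz": 4, "twist": 0, "fingers": 1}, {"dx": 0, "dy": 0, "dz": 6, "twist": 0, "fingers": 1}, {"dx": 0, "dy": 0, "dz": 7, "twist": 0, "fingers": 1}, {"dx": 0, "dy": 0, "dz": 8, "twist": 0, "fingers": 1}]'

```text
clock: 12.83
eef_pos: [0.5403, 0.0501, 0.1393]
tool_rot: [-0.0, 1.0, -0.0, 0.0]
ft_force: [0.6, -1.1, -2.2]
grip_width: 0.0281
grasp_force: 60.1
```

Emit:
carry_out --plan '[{"dx": 0, "dy": 0, "dz": 1, "twist": 0, "fingers": 1}, {"dx": 0, "dy": 0, "dz": 2, "twist": 0, "fingers": 1}, {"dx": 0, "dy": 0, "dz": 3, "twist": 0, "fingers": 1}, {"dx": 0, "dy": 0, "dz": 4, "twist": 0, "fingers": 1}, {"dx": 0, "dy": 0, "dz": 5, "twist": 0, "fingers": 1}]'

```text
clock: 13.25
eef_pos: [0.5405, 0.0502, 0.1357]
tool_rot: [-0.0, 1.0, 0.0, 0.001]
ft_force: [-5.0, -1.0, 11.2]
grip_width: 0.028
grasp_force: 61.5
```

Seated on the shoulder: TCP z is 0.1357 against 0.1358 expected, with the force now pushing up. Next comes the quarter turn with a light downward push.

Emit:
carry_out --plan '[{"dx": 0, "dy": 0, "dz": -0.5, "twist": 5, "fingers": 1}, {"dx": 0, "dy": 0, "dz": -0.5, "twist": 11, "fingers": 1}, {"dx": 0, "dy": 0, "dz": -0.5, "twist": 18, "fingers": 1}, {"dx": 0, "dy": 0, "dz": -0.5, "twist": 24, "fingers": 1}, {"dx": 0, "dy": 0, "dz": -0.5, "twist": 30, "fingers": 1}]'

```text
clock: 13.67
eef_pos: [0.5414, 0.0499, 0.1359]
tool_rot: [0.261, 0.965, 0.0, 0.001]
ft_force: [0.3, -0.7, 1.3]
grip_width: 0.0281
grasp_force: 60.5
```

Emit:
carry_out --plan '[{"dx": 0, "dy": 0, "dz": 0, "twist": 6, "fingers": 1}, {"dx": 0, "dy": 0, "dz": 0, "twist": 12, "fingers": 1}, {"dx": 0, "dy": 0, "dz": 0, "twist": 18, "fingers": 1}, {"dx": 0, "dy": 0, "dz": 0, "twist": 24, "fingers": 1}, {"dx": 0, "dy": 0, "dz": 0, "twist": 30, "fingers": 1}]'

```text
clock: 14.08
eef_pos: [0.5412, 0.0497, 0.1359]
tool_rot: [0.502, 0.865, 0.0, 0.001]
ft_force: [-0.4, -1.4, 2.3]
grip_width: 0.0283
grasp_force: 60.5
```

Emit:
carry_out --plan '[{"dx": 0, "dy": 0, "dz": 0, "twist": 6, "fingers": 1}, {"dx": 0, "dy": 0, "dz": 0, "twist": 12, "fingers": 1}, {"dx": 0, "dy": 0, "dz": 0, "twist": 18, "fingers": 1}, {"dx": 0, "dy": 0, "dz": 0, "twist": 24, "fingers": 1}, {"dx": 0, "dy": 0, "dz": 0, "twist": 30, "fingers": 1}]'

```text
clock: 14.5
eef_pos: [0.541, 0.0498, 0.1358]
tool_rot: [0.709, 0.706, 0.0, 0.001]
ft_force: [-1.6, -1.5, 3.3]
grip_width: 0.0281
grasp_force: 60.6
```

Run:
```python
from h import *
o=bot.get_obs();print(o['eef_pos'],o['ft_force'],o['ft_torque'],o['grip_width'],o['clock'],o['joint_pos'][5])
snap('wrist','w7')
# lip/knob marks cannot show the lid's turn; compare dark mark positions only if any
```

```text
[0.54097303 0.04975828 0.13583919] [-1.56412875 -1.52436006  3.28738742] [-0.22570946  0.28431674  0.06815719] 0.028109279776085815 14.5 1.6672892180055991
```

Emit:
carry_out --plan '[{"dx": 0, "dy": 0, "dz": -3, "twist": 0, "fingers": 1}, {"dx": 0, "dy": 0, "dz": -6, "twist": 0, "fingers": 1}, {"dx": 0, "dy": 0, "dz": -9, "twist": 0, "fingers": 1}, {"dx": 0, "dy": 0, "dz": -12, "twist": 0, "fingers": 1}, {"dx": 0, "dy": 0, "dz": -14, "twist": 0, "fingers": 1}]'

```text
clock: 14.97
eef_pos: [0.5405, 0.0502, 0.1491]
tool_rot: [0.706, 0.708, 0.0, 0.0]
ft_force: [0.3, 0.3, -2.2]
grip_width: 0.0282
grasp_force: 60.1
```

Emit:
carry_out --plan '[{"dx": 0, "dy": 0, "dz": 0, "twist": 0, "fingers": 1}, {"dx": 0, "dy": 0, "dz": 0, "twist": 0, "fingers": 1}, {"dx": 0, "dy": 0, "dz": 0, "twist": 0, "fingers": 1}, {"dx": 0, "dy": 0, "dz": 0, "twist": 0, "fingers": 1}, {"dx": 0, "dy": 0, "dz": 0, "twist": 0, "fingers": 1}]'

```text
clock: 15.38
eef_pos: [0.5402, 0.0501, 0.1486]
tool_rot: [0.707, 0.707, -0.0, -0.0]
ft_force: [0.0, 0.0, -1.7]
grip_width: 0.0284
grasp_force: 60.1
```

The load is 1.7 N, so only the outer lid is coming up. I'll continue straight up.

Emit:
carry_out --plan '[{"dx": 0, "dy": 0, "dz": -5, "twist": 0, "fingers": 1}, {"dx": 0, "dy": 0, "dz": -15, "twist": 0, "fingers": 1}, {"dx": 0, "dy": 0, "dz": -28, "twist": 0, "fingers": 1}, {"dx": 0, "dy": 0, "dz": -42, "twist": 0, "fingers": 1}, {"dx": 0, "dy": 0, "dz": -56, "twist": 0, "fingers": 1}]'

```text
clock: 15.8
eef_pos: [0.5405, 0.0502, 0.2064]
tool_rot: [0.707, 0.707, 0.0, 0.0]
ft_force: [0.2, 0.5, -1.8]
grip_width: 0.0283
grasp_force: 60.1
```

Emit:
carry_out --plan '[{"dx": 0, "dy": 0, "dz": -14, "twist": 0, "fingers": 1}, {"dx": 0, "dy": 0, "dz": -27, "twist": 0, "fingers": 1}, {"dx": 0, "dy": 0, "dz": -38, "twist": 0, "fingers": 1}, {"dx": 0, "dy": 0, "dz": -45, "twist": 0, "fingers": 1}, {"dx": 0, "dy": 0, "dz": -48, "twist": 0, "fingers": 1}]'

```text
clock: 16.22
eef_pos: [0.5411, 0.0502, 0.2549]
tool_rot: [0.707, 0.707, 0.001, 0.001]
ft_force: [-0.4, 0.1, -2.1]
grip_width: 0.0282
grasp_force: 60.1
```

Emit:
carry_out --plan '[{"dx": 0, "dy": 0, "dz": 0, "twist": 0, "fingers": 1}, {"dx": 0, "dy": 0, "dz": 0, "twist": 0, "fingers": 1}, {"dx": 0, "dy": 0, "dz": 0, "twist": 0, "fingers": 1}, {"dx": 0, "dy": 0, "dz": 0, "twist": 0, "fingers": 1}, {"dx": 0, "dy": 0, "dz": 0, "twist": 0, "fingers": 1}]'

```text
clock: 16.63
eef_pos: [0.54, 0.0501, 0.2521]
tool_rot: [0.707, 0.707, -0.001, -0.0]
ft_force: [-0.1, -0.1, -1.3]
grip_width: 0.0284
grasp_force: 60.1
```

Run:
```python
from h import *
o=bot.get_obs();print(o['eef_pos'],o['ft_force'],o['clock'])
snap('scene','s8');snap('wrist','w8')
# scene: mouth centre & flange region colour, before (open) vs now (lid)
for n in('s3','s8'):
    im=cv2.imread(f'pics/{n}.png')
    for p in [(.54,.05,.105),(.54,.03,.105),(.54,.07,.105),(.56,.05,.105),(.52,.05,.105),(.54,.05,.118)]:
        u,v=proj(n,p).round().astype(int); print(n,p,(u,v),im[v,u].tolist())
# bar column/row in w8 for the tray position (tool at same yaw as w2)
def barx(n,x):
    im=cv2.imread(f'pics/{n}.png')[:,:,2]; u,v=proj(n,(x,.06,.062)).astype(int)
    c=[a for a in range(u-25,u+26) if im[v,a]<65]; return atz(n,np.mean(c)+.5,v,.062).round(4),len(c)
print(barx('w2',.446),barx('w8',.446))
im=cv2.imread('pics/s8.png');u,v=proj('s8',(.54,.05,.105)).astype(int)
for r in range(v-14,v+16,2): print(r,' '.join('%3d/%3d'%(im[r,c].max(),int(im[r,c].max())-int(im[r,c].min())) for c in range(u-22,u+23,4)))
```

```text
[0.5400063  0.05010304 0.25210054] [-0.12713628 -0.14114057 -1.25579746] 16.6333
s3 (0.54, 0.05, 0.105) (np.int64(256), np.int64(175)) [93, 92, 86]
s3 (0.54, 0.03, 0.105) (np.int64(258), np.int64(177)) [76, 77, 64]
s3 (0.54, 0.07, 0.105) (np.int64(254), np.int64(172)) [93, 91, 87]
s3 (0.56, 0.05, 0.105) (np.int64(262), np.int64(173)) [17, 19, 14]
s3 (0.52, 0.05, 0.105) (np.int64(250), np.int64(176)) [94, 95, 88]
s3 (0.54, 0.05, 0.118) (np.int64(255), np.int64(171)) [129, 130, 124]
s8 (0.54, 0.05, 0.105) (np.int64(256), np.int64(175)) [90, 90, 83]
s8 (0.54, 0.03, 0.105) (np.int64(258), np.int64(177)) [84, 85, 81]
s8 (0.54, 0.07, 0.105) (np.int64(254), np.int64(172)) [79, 86, 84]
s8 (0.56, 0.05, 0.105) (np.int64(262), np.int64(173)) [95, 94, 88]
s8 (0.52, 0.05, 0.105) (np.int64(250), np.int64(176)) [86, 85, 81]
s8 (0.54, 0.05, 0.118) (np.int64(255), np.int64(171)) [31, 71, 92]
(array([0.4453, 0.0604, 0.062 ]), 15) (array([0.4453, 0.0609, 0.062 ]), 14)
160  98/  6  93/  4  97/  3  94/  8  96/  8  98/  8  95/  6  99/  3  97/  6 100/  5 102/  8 108/ 10
162  94/  6 100/  9  95/  6  92/  6 
[... 663 characters left out ...]

176 112/  4 130/  6 147/ 10  81/  4  90/  5  83/  4  90/  5  81/  3 127/  9 114/  8 224/ 12  95/ 90
178 145/  6 154/  9 186/ 11  83/  6  84/  6  80/  3  89/  8  84/  8 127/ 10  93/  4 208/ 12  92/ 91
180 181/ 11 211/ 13 191/ 19  89/  7  84/  5  85/  6  87/  3 101/  6  95/  6  88/  5 204/ 17  91/ 88
182 223/ 13 218/ 11  78/ 53  95/  4  91/  6  83/  6  93/  8 100/  7  89/  7  86/  7  38/ 22  92/ 88
184 224/ 13 221/ 14  30/ 18  88/  5  95/  6  91/  5  93/  6  87/  3  91/  5  69/ 35  79/ 45  95/ 83
186 220/ 14 221/ 15  25/ 10  62/ 15  92/  4  93/  4  91/  4  92/  4  74/ 26  42/ 25  44/ 24  95/ 86
188 219/ 14 221/ 13 140/  4  47/ 27  49/ 24  55/ 14  65/ 23  62/ 34  43/ 27  75/ 47  50/ 33  89/ 85
```

```bash
python3 -c "
from h import *
print(job_done())"
```

```text
the job is handed in; nothing more can be done
None
```

The job is handed in at 16.6 s: the tray is out at its front stop, the inner lid appears closed flat in the tin's mouth (judged from the forces and pixel values), and the outer lid is held level about 10 cm above it.

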